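# Clamp a race-car chassis in the set-up jig, crisscross in two passes

### The job

Push the model-car chassis along the jig until it is fully home against the end stop, and only then tighten the four clamp levers clockwise so that the chassis is not twisted: in crisscross order (one lever, then the one diagonally opposite, then the other diagonal pair), first turning each about half way, and once all four are half way, a second crisscross pass turning each fully to its stop. Leave the chassis home and do not disturb the other things on the bench.

Things in the scene. Friction and masses are not known exactly. Their poses are not given: they have to be found in the camera images.
- jig: the set-up jig, fixed to the table: an aluminium plate 190 mm (its x) by 320 mm (its y) by 18 mm thick; origin at the centre of its underside on the table. Its x axis points away from the robot and its y axis to the left, turned by up to 0.3 rad. Four clamp posts stand at its x = +-70 mm, y = +-105 mm; a dark low end stop 40 mm wide, 16 mm thick, reaching 32 mm above the table, stands at its y = +148 mm (left end). Nothing on the jig rises more than 75 mm above the table.
- chassis (a joint): how far the model-car chassis has slid along the jig's guides towards the jig's +y, in m: 0 is fully back, 0.040 is fully home against the end stop. It can only slide along the jig's y and stays where it is left; pushing it takes about 2 N.
- push_face (a point): centre of the flat rear face (looking to the jig's -y, the right) of the aluminium motor plate at the right end of the chassis, 48 mm above the table; the plate is 60 mm wide (jig x), 16 mm thick and reaches from 22 to 62 mm above the table. Push here towards the jig's +y.
- lever_nl (a joint): angle of the near-left clamp lever in rad: 0 is loose, with the lever along the jig's -x; it grows as the lever is turned clockwise seen from above, and is tight against its built-in stop at 1.571, with the lever along the jig's +y. A short dark line on the plate beside the post, pointing outwards to the plate's corner, marks half way (0.785). It starts between 0 and 0.25, stays where it is left, and turning it takes about 2 N at the end.
- nl_hub (a point): on the vertical turning axis of the near-left clamp lever, 53 mm above the table, at half the lever's height. The dark steel lever is a round hub 34 mm across with a flat bar 12 mm wide, from 46 to 60 mm above the table, that reaches out to a round end 18 mm across (43 to 63 mm above the table) whose centre is 71 mm from the axis; open space below the part of the bar that overhangs the plate, plate top at 18 mm.
- nl_tip (a point): centre of the round end of the near-left lever, 71 mm from its axis, 53 mm above the table; it moves with the lever.
- lever_fl (a joint): angle of the far-left clamp lever in rad: 0 is loose, with the lever along the jig's +y; it grows as the lever is turned clockwise seen from above, and is tight against its built-in stop at 1.571, with the lever along the jig's +x. A short dark line on the plate beside the post, pointing outwards to the plate's corner, marks half way (0.785). It starts between 0 and 0.25, stays where it is left, and turning it takes about 2 N at the end.
- fl_hub (a point): on the vertical turning axis of the far-left clamp lever, 53 mm above the table, at half the lever's height. The dark steel lever is a round hub 34 mm across with a flat bar 12 mm wide, from 46 to 60 mm above the table, that reaches out to a round end 18 mm across (43 to 63 mm above the table) whose centre is 71 mm from the axis; open space below the part of the bar that overhangs the plate, plate top at 18 mm.
- fl_tip (a point): centre of the round end of the far-left lever, 71 mm from its axis, 53 mm above the table; it moves with the lever.
- lever_fr (a joint): angle of the far-right clamp lever in rad: 0 is loose, with the lever along the jig's +x; it grows as the lever is turned clockwise seen from above, and is tight against its built-in stop at 1.571, with the lever along the jig's -y. A short dark line on the plate beside the post, pointing outwards to the plate's corner, marks half way (0.785). It starts between 0 and 0.25, stays where it is left, and turning it takes about 2 N at the end.
- fr_hub (a point): on the vertical turning axis of the far-right clamp lever, 53 mm above the table, at half the lever's height. The dark steel lever is a round hub 34 mm across with a flat bar 12 mm wide, from 46 to 60 mm above the table, that reaches out to a round end 18 mm across (43 to 63 mm above the table) whose centre is 71 mm from the axis; open space below the part of the bar that overhangs the plate, plate top at 18 mm.
- fr_tip (a point): centre of the round end of the far-right lever, 71 mm from its axis, 53 mm above the table; it moves with the lever.
- lever_nr (a joint): angle of the near-right clamp lever in rad: 0 is loose, with the lever along the jig's -y; it grows as the lever is turned clockwise seen from above, and is tight against its built-in stop at 1.571, with the lever along the jig's -x. A short dark line on the plate beside the post, pointing outwards to the plate's corner, marks half way (0.785). It starts between 0 and 0.25, stays where it is left, and turning it takes about 2 N at the end.
- nr_hub (a point): on the vertical turning axis of the near-right clamp lever, 53 mm above the table, at half the lever's height. The dark steel lever is a round hub 34 mm across with a flat bar 12 mm wide, from 46 to 60 mm above the table, that reaches out to a round end 18 mm across (43 to 63 mm above the table) whose centre is 71 mm from the axis; open space below the part of the bar that overhangs the plate, plate top at 18 mm.
- nr_tip (a point): centre of the round end of the near-right lever, 71 mm from its axis, 53 mm above the table; it moves with the lever.
- tyre_a: a small rubber tyre on a white rim, lying flat just beyond the jig's far edge, 64 mm across, 28 mm high; origin at the centre of its underside. A bystander.
- parts_tray: small open black tray, 50 x 70 x 22 mm, on the table just in front of the jig's near edge; origin at the centre of its underside. A bystander.
- tyre_b: a second tyre on a white rim, lying flat, 64 mm across, 28 mm high, out to the right; origin at the centre of its underside. A bystander.
- driver: screwdriver lying on the table, 180 mm long, out to the left; origin at the middle. A bystander.
- spray_can: standing grey spray can with a red cap, 64 mm across, 170 mm high, at the back left; origin at the centre of its underside. A bystander.
- oil_bottle: small white bottle, 36 mm across, 75 mm high, at the back right; origin at the centre of its underside. A bystander.
- phone: black phone lying flat, 75 x 150 x 9 mm, out to the right; origin at the centre of its underside. A bystander.

How it is judged (in metres and radians):
On the way, in this order (a step that is already met when the one before it is completed fails the run):
1. the chassis is home against the end stop, the levers still loose (value of joint chassis above 0.036 m and value of joint each of lever_nl, lever_fl, lever_fr, lever_nr below 0.45 rad), for 0.1 s.
2. one diagonal pair of levers is turned about half way (0.45 to 1.15 rad), the other pair is still loose (((value of joint lever_nl between 0.45 and 1.15 rad and value of joint lever_fr between 0.45 and 1.15 rad and value of joint each of lever_fl, lever_nr below 0.42 rad) or (value of joint lever_fl between 0.45 and 1.15 rad and value of joint lever_nr between 0.45 and 1.15 rad and value of joint each of lever_nl, lever_fr below 0.42 rad))), for 0.1 s.
3. all four levers are about half way (0.45 to 1.15 rad) (value of joint lever_nl between 0.45 and 1.15 rad and value of joint lever_fl between 0.45 and 1.15 rad and value of joint lever_fr between 0.45 and 1.15 rad and value of joint lever_nr between 0.45 and 1.15 rad), for 0.1 s.
4. one diagonal pair is fully tight, the other pair still about half way (((value of joint each of lever_nl, lever_fr above 1.45 rad and value of joint each of lever_fl, lever_nr below 1.2 rad) or (value of joint each of lever_fl, lever_nr above 1.45 rad and value of joint each of lever_nl, lever_fr below 1.2 rad))), for 0.1 s.
5. all four levers are fully tight (value of joint each of lever_nl, lever_fl, lever_fr, lever_nr above 1.45 rad), for 0.1 s.
At the end, for the whole second after the job is handed in: All four levers within 0.12 rad of their tight stops (joint above 1.45), the chassis within 4 mm of the end stop (joint above 0.036), all at rest (all of step 5 and value of joint chassis above 0.036 m and velocity of joint each of lever_nl, lever_fl, lever_fr, lever_nr below 0.05 rad/s and velocity of joint chassis below 0.01 m/s); the robot touches nothing.
It fails at once if a lever is turned half way while the chassis is not home (value of joint any of lever_nl, lever_fl, lever_fr, lever_nr above 0.45 rad and value of joint chassis below 0.034 m).
It fails at once if in the first pass, two neighbouring levers are half way while the other two are still loose ((value of joint each of lever_nl, lever_fl above 0.45 rad and value of joint each of lever_fr, lever_nr below 0.42 rad) or (value of joint each of lever_fl, lever_fr above 0.45 rad and value of joint each of lever_nl, lever_nr below 0.42 rad) or (value of joint each of lever_fr, lever_nr above 0.45 rad and value of joint each of lever_nl, lever_fl below 0.42 rad) or (value of joint each of lever_nr, lever_nl above 0.45 rad and value of joint each of lever_fl, lever_fr below 0.42 rad)).
It fails at once if a lever is turned well past half way (1.2 rad) before all four are half way (value of joint any of lever_nl, lever_fl, lever_fr, lever_nr above 1.2 rad and value of joint any of lever_nl, lever_fl, lever_fr, lever_nr below 0.42 rad).
It fails at once if in the second pass, two neighbouring levers are tight while the other two are still half way ((value of joint each of lever_nl, lever_fl above 1.45 rad and value of joint each of lever_fr, lever_nr below 1.2 rad) or (value of joint each of lever_fl, lever_fr above 1.45 rad and value of joint each of lever_nl, lever_nr below 1.2 rad) or (value of joint each of lever_fr, lever_nr above 1.45 rad and value of joint each of lever_nl, lever_fl below 1.2 rad) or (value of joint each of lever_nr, lever_nl above 1.45 rad and value of joint each of lever_fl, lever_fr below 1.2 rad)).
It fails at once if a bystander is moved by more than 25 mm or knocked over (distance of any of tyre_a, parts_tray, tyre_b, driver, spray_can, oil_bottle, phone from where it was at the start of the episode above 0.025 m or angle between any of spray_can, oil_bottle's own z axis and vertical above 0.5 rad).
It also fails if it takes over 72 s, if anything falls off the work surface, if the arm or the gripper's body presses on something with over 40 N, if the wrist force passes 120 N, or if a joint passes its speed limit or range.

### The arm

A 7-joint arm with a two-finger parallel gripper is mounted at the origin on the work surface. World frame = base frame: x ahead of the robot, y to its left, z up, the work surface at z = 0. Lengths are in mm, angles in rad, forces in N, time in s.
With the tool pointing down it reaches from about 400 to 875 mm from the base axis. Payload 4.4 kg.
Tool frame: the origin (TCP) lies midway between the tips of the shut fingers; the grasp point (between the pads) lies 19 mm behind it; z points along the fingers, y is the line along which they close (so a half turn about z gives the same grasp; the last joint's range is limited). The gripper opens to 85 mm and grips with 20 to 120 N. Pads are 22 mm wide; open, the fingers measure 114 mm over their backs; the gripper's body (76 mm by 85 mm) begins 54 mm behind the grasp point. The pads swing forward as they close: fully open they stand 13 mm farther back than shut.
Start: joints at [-1.206, 0.628, 0.038, 1.517, -0.027, 0.996, -0.02], TCP at [271.417, 590.636, 231.313] pointing down, gripper open.
Joint ranges: [-3.06, 3.06], [-0.37, 2.12], [-1.25, 1.32], [0.18, 2.47], [-1.1, 4.24], [0.23, 1.98], [-2.94, 2.94]. Speed limits (rad/s): [2.57, 2.57, 3.14, 3.14, 3.14, 3.14, 3.14].

### API

Orientations are given as [roll, pitch, yaw] about the fixed x, y, z axes, in that order (R = Rz(yaw) Ry(pitch) Rx(roll)).
In Python, from cell import read_state, get_image, finish_job gives the robot as it stands.
- The arm moves only by the tool send_rows, never from a script. Its argument "series" is a list of rows, each an object of numbers: "ax", "ay", "az": the turn, a rotation vector about the tool's x, y, z in rad; "dx", "dy", "dz": the shift along the tool's x, y, z in cm; "hand": the closure, from 0 (fully open) to 1 (shut). In form: [{"ax": .., "ay": .., "az": .., "dx": .., "dy": .., "dz": .., "hand": ..}, ...]. A call has 1 to 10 rows; each row is the pose to reach, as a shift and turn from the pose commanded when the call began, along the tool's axes at that moment; what a row does not reach only later rows make up. A row lasts 1/10 s, in which the tool goes at most 50 mm and 8.59 degrees, less where a joint would pass 70% of its speed; a pose out of reach is approached as far as the arm can. A call with a gripper value outside its range is refused whole. The fingers move at their own pace and stop on an object; the grip force is fixed at half the most. Time passes only in rows, so rows that repeat a pose let the fingers close. It gives the time, the measured TCP pose, the force, the opening and the grip force at its end, in the units of the state.
- read_state(): the state, without advancing time (a new reading comes with each control period).
- get_image(name): name is "scene" or "top" or "wrist"; returns a dict with "pixels" (480x640x3 uint8, red, green, blue), "mtx" (3x3 intrinsics, pixels), "R" (3x3) and "t" (3): a world point X has camera coordinates R X + t. Camera axes: x right, y down, z forward; pixel columns grow to the right and rows downward; lengths in mm; the calibration is good to about 2 mm. A picture is of the moment at which its call begins. There is no depth.
- finish_job(): hands the job in; it is judged then, once.
The state is a dict: "clock": time; "qpos": joint angles; "qd": joint speeds; "tau": joint torques, N m; "eef_pos": TCP position; "tool_rot": TCP orientation; "force": force on the tool from outside, world axes, zero at the start; "torque": the same for the moment, N m; "width": finger opening in mm; "gripper_force": force on a finger pad.
Only numpy, scipy, OpenCV 4.12 (cv2) and the standard library are available. Lean on these libraries where they do the work, as an engineer would, in place of code of your own. Each camera call takes 0.05 s, during which the arm holds its last target. There are 200 camera calls.

## Working session

There is one attempt and no reset: what is moved stays moved. The work goes in short steps, Python scripts to look and compute and a tool call to move; the robot and the scene stay as the last step left them, time stands still between calls to the robot, and variables do not carry over. Pictures are saved under pics/ and viewed, at most 10 in all, crops included, and the job is handed in when it is done.

Besides the shell and the picture viewer there is one more tool, called as name(argument=value, ...) on one line, values as JSON. send_rows: Moves the arm, as the interface text tells. Its arguments: {"type":"object","properties":{"series":{"type":"array","items":{"type":"object","properties":{"ax":{"type":"number"},"ay":{"type":"number"},"az":{"type":"number"},"dx":{"type":"number"},"dy":{"type":"number"},"dz":{"type":"number"},"hand":{"type":"number"}}}}},"required":["series"]}

```bash
mkdir -p pics; python3 - <<'E'
from cell import read_state, get_image
import cv2,pickle
s=read_state();print(s)
for n in("top","scene"):
    d=get_image(n);pickle.dump(d,open(f"{n}0.pkl","wb"));cv2.imwrite(f"pics/{n}0.png",d["pixels"][:,:,::-1])
    print(n,d["mtx"],d["R"],d["t"])
E
```

```text
{'clock': 0.0, 'qpos': array([-1.20581895,  0.62928671,  0.03844224,  1.51841535, -0.0270261 ,
        0.99629194, -0.0200082 ]), 'qd': array([-4.73849844e-04, -2.45476956e-04,  6.39424496e-04, -1.35903304e-03,
        2.16394930e-04, -8.08571998e-05,  1.24784760e-03]), 'tau': array([ 9.45846136e-05, -5.63400042e+01,  1.22644342e+00, -1.93438375e+01,
        1.10857340e-02,  1.07626832e-02,  6.91222013e-06]), 'eef_pos': array([271.12420407, 590.04714289, 230.41245175]), 'tool_rot': array([-3.13970896e+00,  1.06804820e-06,  2.71079156e+00]), 'force': array([0.60799721, 0.23012147, 0.41482294]), 'torque': array([-0.01814914,  0.00453138, -0.02524267]), 'gripper_force': 0.0, 'width': 85.73624661151968}
top [[457.17748759   0.         316.70041267]
 [  0.         457.17748759 232.372526  ]
 [  0.           0.           1.        ]] [[-0.01379051 -0.99987683  0.00749316]
 [-0.99742299  0.01322822 -0.07051516]
 [ 0.07040735 -0.00844629 -0.99748256]] [ -17.52805114  542.257895   1037.59084539]
scene [[472.51851911   0.         320.67023546]
 [  0.         472.51851911 231.33877818]
 [  0.           0.           1.        ]] [[ 0.88228082  0.47065143 -0.00823261]
 [ 0.27183458 -0.52370217 -0.80736733]
 [-0.38430003  0.7100868  -0.58999171]] [-488.3386067  -103.24833061 1305.68612471]
```

View pics/top0.png

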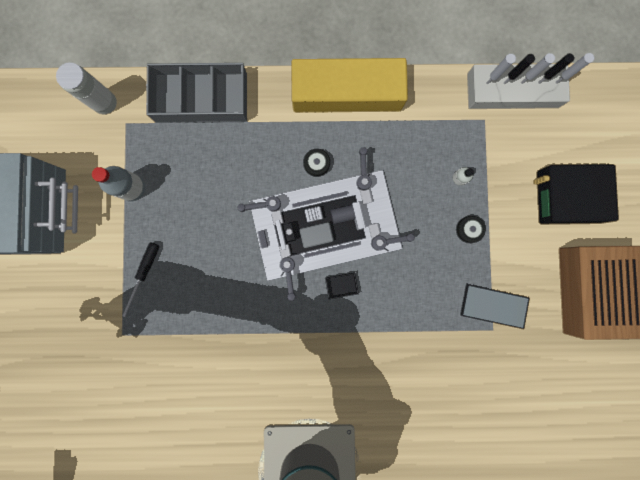

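View pics/scene0.png

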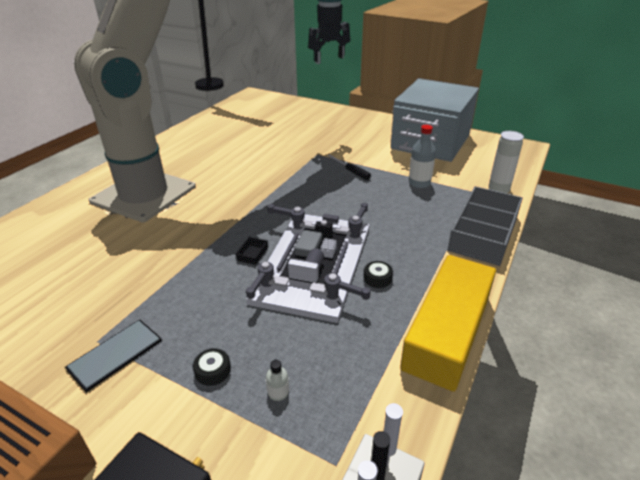

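The top view shows the jig around (325,225), turned slightly. The hubs are near (275,203), (366,182), (381,243) and (288,264). Enlarging it now.

```bash
python3 - <<'E'
import cv2
im=cv2.imread("pics/top0.png")[140:308,230:430]
cv2.imwrite("pics/crop0.png",cv2.resize(im,None,fx=4,fy=3.5714*1.12,interpolation=cv2.INTER_CUBIC)[:600])
E
```

```text
(no output)
```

View pics/crop0.png

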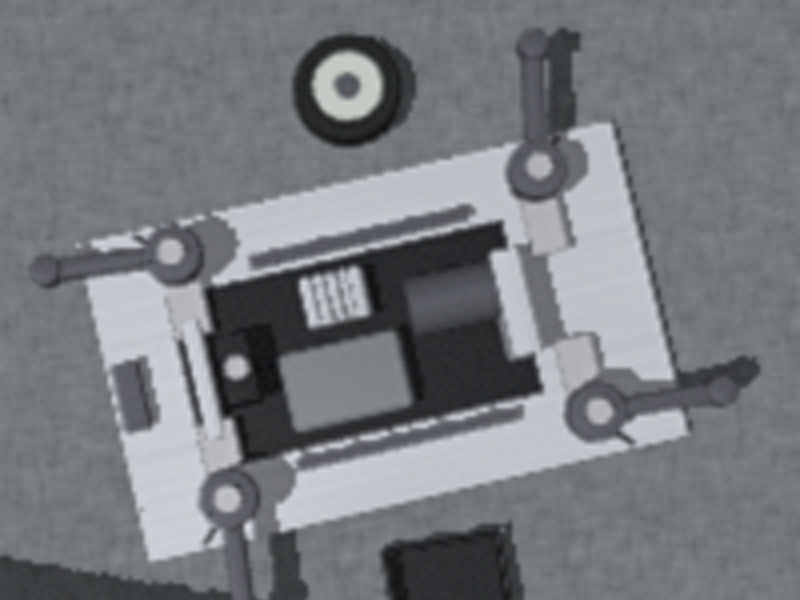

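The enlarged view (×4, offset 230,140) gives these crop positions:
- **Plate corners:** (80,243), (612,122), (690,434), (150,562).
- **Hub tops:** fl (173,252), fr (538,168), nr (598,411), nl (228,498).
- **Tips:** fl (45,270), fr (533,43), nr (723,390).
- **Motor plate:** right top edge near (530,300).

Next I fit the jig pose.

```bash
cat > h.py <<'E'
import numpy as np,pickle
from scipy.optimize import least_squares
def rot(a): c,s=np.cos(a),np.sin(a); return np.array([[c,-s],[s,c]])
def proj(d,X):
    c=np.atleast_2d(X)@d["R"].T+d["t"]; p=c@d["mtx"].T; return p[:,:2]/p[:,2:]
def ray(d,uv,z):
    v=np.linalg.inv(d["mtx"])@[*uv,1]; v=d["R"].T@v; o=-d["R"].T@d["t"]
    return o+v*(z-o[2])/v[2]
E
python3 - <<'E'
from h import *
d=pickle.load(open("top0.pkl","rb"))
f=lambda p:np.array(p)/4+[230,140]
c=f([(80,243),(612,122),(690,434),(150,562)]); cj=[(95,160),(95,-160),(-95,-160),(-95,160)]
h=f([(173,252),(538,168),(598,411),(228,498)]); hj=[(70,105),(70,-105),(-70,-105),(-70,105)]
def W(p,q,z): q=np.array(q,float)@rot(p[2]).T+p[:2]; return np.c_[q,np.full(len(q),z)]
def res(p): return np.r_[proj(d,W(p,cj,18))-c, proj(d,W(p,hj,p[3]))-h].ravel()
r=least_squares(res,[500,0,.2,65]); p=r.x; print(p,np.round(r.fun,1)); np.save("jig.npy",p[:3])
J=lambda uv,z:(ray(d,uv,z)[:2]-p[:2])@rot(p[2])
for n,uv,hh in(("fl",(45,270),hj[0]),("fr",(533,43),hj[1]),("nr",(723,390),hj[2]),("nl",(241,612),hj[3])):
    t=J(f(uv),63)-hh; print(n,np.hypot(*t),"ang",np.degrees(np.arctan2(t[1],t[0])))
for e in((508,248),(535,352)): print("plate right edge",J(f(e),62))
for e in((530,245),(553,350)): print("alt",J(f(e),62))
for e in((115,363),(150,428)): print("stop",J(f(e),32))
E
```

```text
[ 5.59652169e+02 -4.61255105e+01  2.15573971e-01  6.13103164e+01] [-0.6 -0.2  0.  -0.7  0.   0.4 -0.1  0.1 -0.   0.1  0.3  0.   0.1  0.2
  0.3 -0. ]
fl 71.49828692780567 ang 84.94935194432529
fr 70.76687065655311 ang -10.593200097306747
nr 70.04698370667184 ang -93.3280901200003
nl 62.79589654098455 ang 173.21626916199008
plate right edge [ 30.1323789  -77.39672671]
plate right edge [-29.82039281 -78.43311051]
alt [ 28.99223867 -89.74572318]
alt [-31.00584066 -88.43752589]
stop [ 20.03085516 152.80397588]
stop [-20.68206134 141.53270945]
```

Jig is at (559.7, −46.1) with yaw 0.2156. Lever lengths come out right and the starting angles are about 0.09, 0.19, 0.06 and 0.12. The push face is at jig y ≈ −78. Once the tool yaw is jig yaw + π/2, tool x = jig y, tool y = jig x and tool z points down.

```bash
cat >> h.py <<'E'
from scipy.spatial.transform import Rotation as Ro
try: JG=np.load("jig.npy")
except Exception: JG=None
def world(q): return np.r_[rot(JG[2])@np.array(q[:2],float)+JG[:2],q[2]]
def injig(P): return np.r_[(np.array(P[:2])-JG[:2])@rot(JG[2]),P[2]]
def move(P0,rpy0,q,yaw=None):
    R0=Ro.from_euler("xyz",rpy0); R1=Ro.from_euler("xyz",[np.pi,0,JG[2]+np.pi/2 if yaw is None else yaw])
    return np.round(R0.inv().apply(world(q)-P0)/10,2), np.round((R0.inv()*R1).as_rotvec(),3)
E
python3 - <<'E'
from h import *
P0=np.array([271.417,590.636,231.313])
for q in((0,-112,200),): print(world(q),move(P0,[np.pi,0,2.7108],q))
E
```

```text
[ 583.60988168 -155.53313365  200.        ] (array([-59.53, -54.76,   3.13]), array([-0.   , -0.   ,  0.924]))
```

send_rows(series=[{"dx":-29.8,"dy":-27.4,"dz":1.6,"az":0.46,"hand":1},{"dx":-29.8,"dy":-27.4,"dz":1.6,"az":0.46,"hand":1},{"dx":-29.8,"dy":-27.4,"dz":1.6,"az":0.46,"hand":1},{"dx":-29.8,"dy":-27.4,"dz":1.6,"az":0.46,"hand":1},{"dx":-29.8,"dy":-27.4,"dz":1.6,"az":0.46,"hand":1},{"dx":-29.8,"dy":-27.4,"dz":1.6,"az":0.46,"hand":1},{"dx":-29.8,"dy":-27.4,"dz":1.6,"az":0.46,"hand":1},{"dx":-29.8,"dy":-27.4,"dz":1.6,"az":0.46,"hand":1},{"dx":-29.8,"dy":-27.4,"dz":1.6,"az":0.46,"hand":1},{"dx":-29.8,"dy":-27.4,"dz":1.6,"az":0.46,"hand":1}])

```text
invalid input at $.series[0]: expected keys ax, ay, az, dx, dy, dz, hand
```

send_rows(series=[{"ax":0,"ay":0,"az":0.46,"dx":-29.8,"dy":-27.4,"dz":1.6,"hand":1},{"ax":0,"ay":0,"az":0.46,"dx":-29.8,"dy":-27.4,"dz":1.6,"hand":1},{"ax":0,"ay":0,"az":0.46,"dx":-29.8,"dy":-27.4,"dz":1.6,"hand":1},{"ax":0,"ay":0,"az":0.46,"dx":-29.8,"dy":-27.4,"dz":1.6,"hand":1},{"ax":0,"ay":0,"az":0.46,"dx":-29.8,"dy":-27.4,"dz":1.6,"hand":1},{"ax":0,"ay":0,"az":0.46,"dx":-29.8,"dy":-27.4,"dz":1.6,"hand":1},{"ax":0,"ay":0,"az":0.46,"dx":-29.8,"dy":-27.4,"dz":1.6,"hand":1},{"ax":0,"ay":0,"az":0.46,"dx":-29.8,"dy":-27.4,"dz":1.6,"hand":1},{"ax":0,"ay":0,"az":0.46,"dx":-29.8,"dy":-27.4,"dz":1.6,"hand":1},{"ax":0,"ay":0,"az":0.46,"dx":-29.8,"dy":-27.4,"dz":1.6,"hand":1}])

```text
clock: 1.1
eef_pos: [428.3, 215.4, 215.2]
tool_rot: [-3.141, 0.0, 2.246]
force: [-0.1, 0.8, 0.2]
width: 0.0
gripper_force: 0.0
```

```bash
python3 - <<'E'
from h import *
from cell import read_state
s=read_state(); print(s["eef_pos"],s["tool_rot"],s["qpos"],s["clock"],s["force"])
R0=Ro.from_euler("xyz",[np.pi,0,2.7108]); P=np.array([271.417,590.636,231.313])+R0.apply([-298,-274,16]); print("cmd",P)
print(move(P,[np.pi,0,2.7108-.46],(0,-112,180)))
E
```

```text
[428.28890884 215.40868347 215.19397099] [-3.14103640e+00  1.78314911e-04  2.24635444e+00] [-0.6522008   0.41517543  0.17626636  2.00142062 -0.1053712   0.73401057
  0.26332379] 1.1 [-0.08032754  0.83286552  0.20507814]
cmd [427.77025936 217.2278342  215.313     ]
(array([-38.78, -11.32,   3.53]), array([ 0.   , -0.   ,  0.464]))
```

send_rows(series=[{"ax":0,"ay":0,"az":0.464,"dx":-38.8,"dy":-11.3,"dz":3.5,"hand":1},{"ax":0,"ay":0,"az":0.464,"dx":-38.8,"dy":-11.3,"dz":3.5,"hand":1},{"ax":0,"ay":0,"az":0.464,"dx":-38.8,"dy":-11.3,"dz":3.5,"hand":1},{"ax":0,"ay":0,"az":0.464,"dx":-38.8,"dy":-11.3,"dz":3.5,"hand":1},{"ax":0,"ay":0,"az":0.464,"dx":-38.8,"dy":-11.3,"dz":3.5,"hand":1},{"ax":0,"ay":0,"az":0.464,"dx":-38.8,"dy":-11.3,"dz":3.5,"hand":1},{"ax":0,"ay":0,"az":0.464,"dx":-38.8,"dy":-11.3,"dz":3.5,"hand":1},{"ax":0,"ay":0,"az":0.464,"dx":-38.8,"dy":-11.3,"dz":3.5,"hand":1},{"ax":0,"ay":0,"az":0.464,"dx":-38.8,"dy":-11.3,"dz":3.5,"hand":1},{"ax":0,"ay":0,"az":0.464,"dx":-38.8,"dy":-11.3,"dz":3.5,"hand":1}])

```text
clock: 2.1
eef_pos: [584.3, -155.3, 179.4]
tool_rot: [-3.141, -0.001, 1.786]
force: [-0.2, 0.6, 0.7]
width: -0.0
gripper_force: 0.0
```

```bash
python3 - <<'E'
from h import *
from cell import read_state,get_image
import cv2
s=read_state(); print(injig(s["eef_pos"]),s["tool_rot"],s["qpos"],s["clock"],s["force"])
d=get_image("wrist");pickle.dump(d,open("w1.pkl","wb"));cv2.imwrite("pics/w1.png",d["pixels"][:,:,::-1])
E
```

```text
[   0.75189347 -111.9175979   179.44008177] [-3.14091975e+00 -6.59980213e-04  1.78615256e+00] [ 0.04361179  0.63727052  0.27394521  1.70796517 -0.22077098  0.82759266
  0.63195143] 2.1 [-0.20700854  0.55590823  0.73406399]
```

View pics/w1.png

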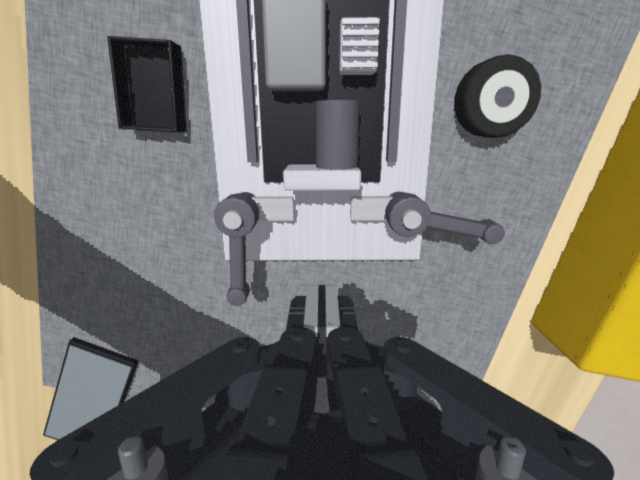

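The wrist view shows the motor plate at (322,178) and the clamp jaws leaving a clear gap between columns 293 and 350. The fingers are centred on column 322 and the bystanders are clear. I'll descend and push.

send_rows(series=[{"ax":0,"ay":0,"az":0,"dx":0,"dy":0,"dz":4.5,"hand":1},{"ax":0,"ay":0,"az":0,"dx":0,"dy":0,"dz":9,"hand":1},{"ax":0,"ay":0,"az":0,"dx":0,"dy":0,"dz":13,"hand":1},{"ax":0,"ay":0,"az":0,"dx":0,"dy":0,"dz":13.8,"hand":1},{"ax":0,"ay":0,"az":0,"dx":0.8,"dy":0,"dz":13.8,"hand":1},{"ax":0,"ay":0,"az":0,"dx":1.6,"dy":0,"dz":13.8,"hand":1},{"ax":0,"ay":0,"az":0,"dx":2.2,"dy":0,"dz":13.8,"hand":1},{"ax":0,"ay":0,"az":0,"dx":2.8,"dy":0,"dz":13.8,"hand":1},{"ax":0,"ay":0,"az":0,"dx":3.4,"dy":0,"dz":13.8,"hand":1},{"ax":0,"ay":0,"az":0,"dx":4.0,"dy":0,"dz":13.8,"hand":1}])

```text
clock: 3.15
eef_pos: [576.1, -116.5, 43.3]
tool_rot: [3.139, 0.001, 1.787]
force: [1.0, -1.9, 1.5]
width: -0.3
gripper_force: 1.1
```

send_rows(series=[{"ax":0,"ay":0,"az":0,"dx":0.5,"dy":0,"dz":0,"hand":1},{"ax":0,"ay":0,"az":0,"dx":1.0,"dy":0,"dz":0,"hand":1},{"ax":0,"ay":0,"az":0,"dx":1.4,"dy":0,"dz":0,"hand":1},{"ax":0,"ay":0,"az":0,"dx":1.7,"dy":0,"dz":0,"hand":1},{"ax":0,"ay":0,"az":0,"dx":1.9,"dy":0,"dz":0,"hand":1},{"ax":0,"ay":0,"az":0,"dx":1.9,"dy":0,"dz":0,"hand":1}])

```text
clock: 3.75
eef_pos: [575.0, -112.7, 43.2]
tool_rot: [3.135, 0.021, 1.778]
force: [6.9, -26.3, -8.5]
width: 0.2
gripper_force: 13.8
```

```bash
python3 - <<'E'
from h import *
from cell import read_state
s=read_state(); print(injig(s["eef_pos"]),s["force"]@np.r_[-np.sin(JG[2]),np.cos(JG[2]),0],s["force"])
E
```

```text
[  0.71114488 -68.27144635  43.22658875] -27.195361581749783 [  6.9359505  -26.32093546  -8.49195661]
```

send_rows(series=[{"ax":0,"ay":0,"az":0,"dx":-2,"dy":0,"dz":0,"hand":1},{"ax":0,"ay":0,"az":0,"dx":-4,"dy":0,"dz":-1,"hand":1},{"ax":0,"ay":0,"az":0,"dx":-5.9,"dy":0,"dz":-5,"hand":1},{"ax":0,"ay":0,"az":0,"dx":-5.9,"dy":0,"dz":-10,"hand":1},{"ax":0,"ay":0,"az":0,"dx":-5.9,"dy":0,"dz":-13.8,"hand":1},{"ax":0,"ay":0,"az":0,"dx":-5.9,"dy":0,"dz":-13.8,"hand":1}])

```text
clock: 4.35
eef_pos: [586.7, -155.9, 185.5]
tool_rot: [3.133, 0.003, 1.787]
force: [0.4, 0.5, -0.1]
width: 0.1
gripper_force: 0.0
```

```bash
python3 - <<'E'
from h import *
from cell import read_state,get_image
import cv2
s=read_state(); print(injig(s["eef_pos"]),s["tool_rot"],s["clock"],s["force"])
d=get_image("wrist");pickle.dump(d,open("w2.pkl","wb"))
e=get_image("top");pickle.dump(e,open("t2.pkl","wb"))
a=d["pixels"][:300,150:550]; b=cv2.resize(e["pixels"][140:308,230:430],(714,600),interpolation=cv2.INTER_CUBIC)
cv2.imwrite("pics/w2.png",cv2.resize(a,(800,600))[:,:,::-1])
E
```

```text
[   2.91558593 -113.03895022  185.46933107] [3.13340211e+00 2.89314362e-03 1.78677491e+00] 4.35 [ 0.3766312   0.51900981 -0.10217881]
```

View pics/w2.png

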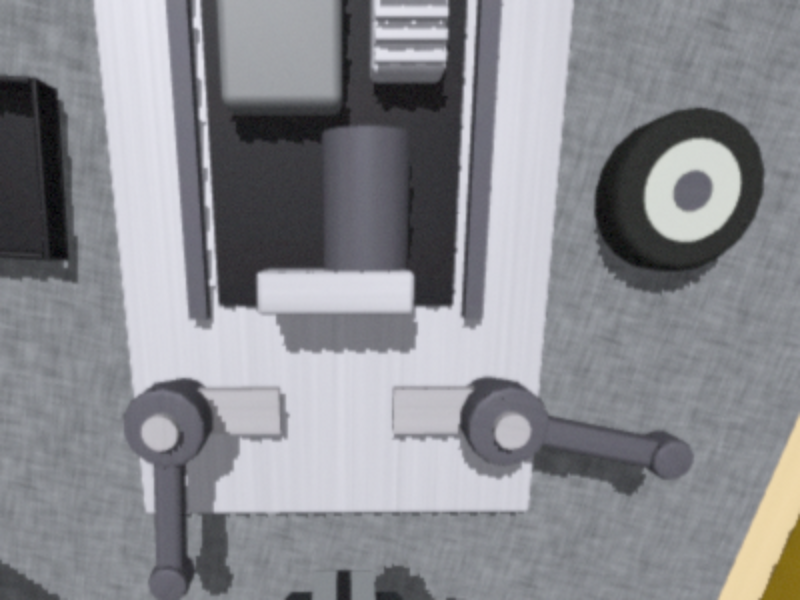

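```bash
python3 - <<'E'
from h import *
import cv2
for n,uv in(("w1",(322,190)),("w2",(317.5,156)),("w1",(320,168)),("w2",(317.5,135))):
    d=pickle.load(open(n+".pkl","rb"))
    print(n,uv,[np.round(injig(ray(d,uv,z))[:2],1) for z in(22,62)])
e=pickle.load(open("t2.pkl","rb"))["pixels"]; a=pickle.load(open("top0.pkl","rb"))["pixels"]
f=lambda i:cv2.resize(i[185:260,245:395],(800,300*4//3),interpolation=cv2.INTER_CUBIC)[:300]
cv2.imwrite("pics/t2.png",np.vstack([f(a),f(e)])[:,:,::-1])
E
```

```text
w1 (322, 190) [array([  1.6, -87.1]), array([  1.5, -79.7])]
w2 (317.5, 156) [array([  1.2, -59.5]), array([  1.3, -55.9])]
w1 (320, 168) [array([ -0.2, -67.6]), array([  0. , -62.8])]
w2 (317.5, 135) [array([  1.2, -41.7]), array([  1.4, -40.4])]
```

View pics/t2.png

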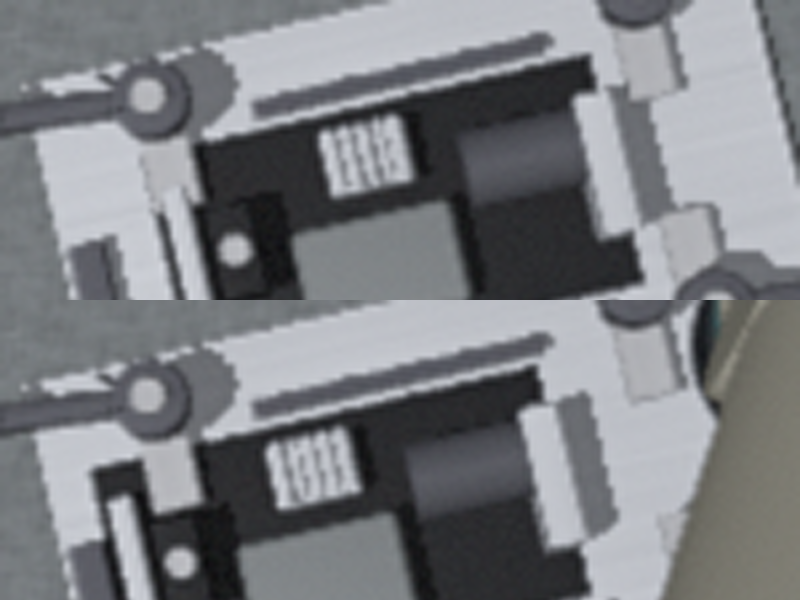

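The chassis moved about 24 mm, its front is against the end stop, and 27 N of resistance confirms it is home. Levers are unmoved. Next I plan the lever arcs.

```bash
cat > plan.py <<'E'
import sys
from h import *
HUB=dict(nl=(-70,105,180),fl=(70,105,90),fr=(70,-105,0),nr=(-70,-105,-90))
def fin(k,th,gap=0,r=52,z=38):
    x,y,f=HUB[k]; a=np.radians(f)-th; u=np.array([np.cos(a),np.sin(a)]); n=np.array([-u[1],u[0]])
    off=14.5*abs(n[0])+11*abs(n[1])+6+gap
    return np.r_[np.array([x,y])+r*u+off*n,z]
def rows(c,pts):  # tool x = jig y, tool y = jig x, tool z = down ; cm
    return [ [round(float(v),1) for v in ((p[1]-c[1])/10,(p[0]-c[0])/10,(c[2]-p[2])/10)] for p in pts]
E
python3 - <<'E'
from plan import *
c=np.array([0,-112,180.])
for k,ths,the in(("fr",.0,.8),("nl",0,.8),("nr",0,.8),("fl",0,.8)):
    s=fin(k,0.05,12); up=s.copy(); up[2]=100
    print(k,"start",np.round(s,1),"transit",rows(c,[up,s]))
    arc=[fin(k,t,g) for t,g in zip(np.r_[.1,.2,np.arange(.3,.81,.1)],[4,0]+[0]*6)]
    q=np.array(s); q=np.round(s,0)
    print("  arc",rows(s,arc)); end=arc[-1]; b=fin(k,.8,10); print("  end",np.round(end,1),"back",rows(end,[b]))
    c=b.copy(); c[2]=100
E
```

```text
fr start [123.4 -77.9  38. ] transit [[3.4, 12.3, 8.0], [3.4, 12.3, 14.2]]
  arc [[-1.0, 0.1, 0.0], [-1.8, 0.1, 0.0], [-2.3, 0.2, 0.0], [-2.7, 0.3, 0.0], [-3.2, 0.3, 0.0], [-3.7, 0.3, 0.0], [-4.2, 0.2, 0.0], [-4.8, 0.0, 0.0]]
  end [ 123.5 -125.5   38. ] back [[0.7, 0.7, 0.0]]
nl start [-123.4   77.9   38. ] transit [[19.6, -25.4, 0.0], [19.6, -25.4, 6.2]]
  arc [[1.0, -0.1, 0.0], [1.8, -0.1, 0.0], [2.3, -0.2, 0.0], [2.7, -0.3, 0.0], [3.2, -0.3, 0.0], [3.7, -0.3, 0.0], [4.2, -0.2, 0.0], [4.8, -0.0, 0.0]]
  end [-123.5  125.5   38. ] back [[-0.7, -0.7, 0.0]]
nr start [ -39.6 -158.6   38. ] transit [[-27.7, 9.1, 0.0], [-27.7, 9.1, 6.2]]
  arc [[-0.1, -1.0, 0.0], [-0.2, -1.9, 0.0], [-0.3, -2.4, 0.0], [-0.4, -2.9, 0.0], [-0.4, -3.4, 0.0], [-0.3, -4.0, 0.0], [-0.2, -4.5, 0.0], [0.0, -5.1, 0.0]]
  end [ -90.6 -158.4   38. ] back [[-0.7, 0.7, 0.0]]
fl start [ 39.6 158.6  38. ] transit [[32.4, 12.3, 0.0], [32.4, 12.3, 6.2]]
  arc [[0.1, 1.0, 0.0], [0.2, 1.9, 0.0], [0.3, 2.4, 0.0], [0.4, 2.9, 0.0], [0.4, 3.4, 0.0], [0.3, 4.0, 0.0], [0.2, 4.5, 0.0], [-0.0, 5.1, 0.0]]
  end [ 90.6 158.4  38. ] back [[0.7, -0.7, 0.0]]
```

send_rows(series=[{"ax":0,"ay":0,"az":0,"dx":1.1,"dy":4.1,"dz":2,"hand":1},{"ax":0,"ay":0,"az":0,"dx":2.2,"dy":8.2,"dz":5,"hand":1},{"ax":0,"ay":0,"az":0,"dx":3.4,"dy":12.3,"dz":8,"hand":1},{"ax":0,"ay":0,"az":0,"dx":3.4,"dy":12.3,"dz":8,"hand":1},{"ax":0,"ay":0,"az":0,"dx":3.4,"dy":12.3,"dz":12,"hand":1},{"ax":0,"ay":0,"az":0,"dx":3.4,"dy":12.3,"dz":14.2,"hand":1},{"ax":0,"ay":0,"az":0,"dx":3.4,"dy":12.3,"dz":14.2,"hand":1}])

```text
clock: 5.15
eef_pos: [691.5, -94.8, 32.5]
tool_rot: [-3.131, -0.004, 1.787]
force: [-0.2, 0.0, 0.0]
width: -0.1
gripper_force: 0.0
```

send_rows(series=[{"ax":0,"ay":0,"az":0,"dx":-1.0,"dy":0.1,"dz":0,"hand":1},{"ax":0,"ay":0,"az":0,"dx":-1.8,"dy":0.1,"dz":0,"hand":1},{"ax":0,"ay":0,"az":0,"dx":-2.3,"dy":0.2,"dz":0,"hand":1},{"ax":0,"ay":0,"az":0,"dx":-2.7,"dy":0.3,"dz":0,"hand":1},{"ax":0,"ay":0,"az":0,"dx":-3.2,"dy":0.3,"dz":0,"hand":1},{"ax":0,"ay":0,"az":0,"dx":-3.7,"dy":0.3,"dz":0,"hand":1},{"ax":0,"ay":0,"az":0,"dx":-4.2,"dy":0.2,"dz":0,"hand":1},{"ax":0,"ay":0,"az":0,"dx":-4.8,"dy":0,"dz":0,"hand":1},{"ax":0,"ay":0,"az":0,"dx":-4.8,"dy":0,"dz":0,"hand":1},{"ax":0,"ay":0,"az":0,"dx":-4.8,"dy":0,"dz":0,"hand":1}])

```text
clock: 6.15
eef_pos: [707.0, -144.6, 38.4]
tool_rot: [3.141, 0.002, 1.786]
force: [0.5, 1.1, 0.5]
width: -0.0
gripper_force: 0.0
```

```bash
python3 - <<'E'
from h import *
from cell import read_state
s=read_state(); print(injig(s["eef_pos"]),s["tool_rot"],s["force"],s["clock"])
E
```

```text
[ 122.9131783  -127.71881095   38.38879811] [3.14148195e+00 2.10367270e-03 1.78602516e+00] [0.50623225 1.1463899  0.46832925] 6.15
```

send_rows(series=[{"ax":0,"ay":0,"az":0,"dx":0.7,"dy":0.7,"dz":0,"hand":1},{"ax":0,"ay":0,"az":0,"dx":0.7,"dy":0.7,"dz":-4,"hand":1},{"ax":0,"ay":0,"az":0,"dx":0.7,"dy":0.7,"dz":-7.5,"hand":1},{"ax":0,"ay":0,"az":0,"dx":3.5,"dy":-2.9,"dz":-7.5,"hand":1},{"ax":0,"ay":0,"az":0,"dx":6.3,"dy":-6.5,"dz":-7.5,"hand":1},{"ax":0,"ay":0,"az":0,"dx":9.1,"dy":-10.1,"dz":-7.5,"hand":1},{"ax":0,"ay":0,"az":0,"dx":11.9,"dy":-13.8,"dz":-7.5,"hand":1},{"ax":0,"ay":0,"az":0,"dx":14.8,"dy":-17.5,"dz":-7.5,"hand":1},{"ax":0,"ay":0,"az":0,"dx":17.6,"dy":-21.1,"dz":-7.5,"hand":1},{"ax":0,"ay":0,"az":0,"dx":20.4,"dy":-24.7,"dz":-7.5,"hand":1}])

```text
clock: 7.15
eef_pos: [421.3, 4.3, 113.7]
tool_rot: [3.14, 0.001, 1.787]
force: [0.8, 1.0, -0.5]
width: 0.0
gripper_force: 0.0
```

send_rows(series=[{"ax":0,"ay":0,"az":0,"dx":0,"dy":0,"dz":0,"hand":1},{"ax":0,"ay":0,"az":0,"dx":0,"dy":0,"dz":4,"hand":1},{"ax":0,"ay":0,"az":0,"dx":0,"dy":0,"dz":7.5,"hand":1},{"ax":0,"ay":0,"az":0,"dx":0,"dy":0,"dz":7.5,"hand":1}])

```text
clock: 7.55
eef_pos: [422.8, 4.8, 41.2]
tool_rot: [3.141, -0.004, 1.787]
force: [0.8, 0.9, 0.5]
width: -0.2
gripper_force: 0.0
```

```bash
python3 - <<'E'
from h import *
from cell import read_state
s=read_state(); print(injig(s["eef_pos"]),s["tool_rot"],s["force"],s["clock"],s["qpos"])
E
```

```text
[-122.78620786   78.98655241   41.22990011] [ 3.1411802  -0.00376926  1.78737596] [0.7629262  0.87565465 0.47432355] 7.55 [-0.24851408  0.71007985  0.25608006  2.28206241 -0.80341748  0.23681004
  0.9533669 ]
```

Joint 6 (0.237) is close to its 0.23 limit here. I'll tilt the fingertips toward the base, which raises J2+J4+J6, and push at a smaller radius.

```bash
python3 - <<'E'
from plan import *
c=fin("nl",.05,12)
print(rows(c,[fin("nl",t,g,r=44) for t,g in zip(np.r_[0.05,.12,.2,np.arange(.3,.81,.1)],[12,6,0]+[0]*6)]))
E
```

```text
[[-0.0, 0.8, 0.0], [0.8, 0.7, 0.0], [1.7, 0.6, 0.0], [2.0, 0.5, 0.0], [2.4, 0.4, 0.0], [2.8, 0.4, 0.0], [3.3, 0.4, 0.0], [3.7, 0.4, 0.0], [4.2, 0.6, 0.0]]
```

send_rows(series=[{"ax":0.14,"ay":0,"az":0,"dx":0,"dy":0.8,"dz":0,"hand":1},{"ax":0.25,"ay":0,"az":0,"dx":0.8,"dy":0.7,"dz":0,"hand":1},{"ax":0.25,"ay":0,"az":0,"dx":1.7,"dy":0.6,"dz":0,"hand":1},{"ax":0.25,"ay":0,"az":0,"dx":2.0,"dy":0.5,"dz":0,"hand":1},{"ax":0.25,"ay":0,"az":0,"dx":2.4,"dy":0.4,"dz":0,"hand":1}])

```text
clock: 8.05
eef_pos: [420.4, 28.1, 42.3]
tool_rot: [-2.893, -0.003, 1.786]
force: [2.0, -3.1, 0.5]
width: 0.1
gripper_force: 1.7
```

```bash
python3 - <<'E'
from plan import *
from cell import read_state
s=read_state(); print(injig(s["eef_pos"]),s["tool_rot"],s["force"],s["clock"],s["qpos"])
# commanded now (jig frame) and its tool frame
c=fin("nl",.05,12)+[4,24,0]
R=Ro.from_matrix(np.array([[0,1,0],[1,0,0],[0,0,-1.]]))*Ro.from_rotvec([.25,0,0])
pts=[fin("nl",t,0,r=44) for t in(.5,.6,.7,.8)]+[fin("nl",.8,0,r=44)]+[fin("nl",.8,10,r=44)]
print(np.round(R.inv().apply(np.array(pts)-c)/10,1), c, pts[-2])
E
```

```text
[-120.19442959  102.31589892   42.29317335] [-2.89303807e+00 -2.63998013e-03  1.78611142e+00] [ 1.99644546 -3.09131555  0.45652255] 8.05 [-0.50836317  0.84380684  0.56774855  2.06986211 -0.62507545  0.67904432
  0.7228967 ]
[[ 0.4 -0.   0. ]
 [ 0.9 -0.   0. ]
 [ 1.3  0.  -0. ]
 [ 1.8  0.1 -0. ]
 [ 1.8  0.1 -0. ]
 [ 1.1 -0.5  0.1]] [-119.41994218  101.92509694   38.        ] [-117.91858311  119.79711649   38.        ]
```

send_rows(series=[{"ax":0,"ay":0,"az":0,"dx":0.4,"dy":0,"dz":0,"hand":1},{"ax":0,"ay":0,"az":0,"dx":0.9,"dy":0,"dz":0,"hand":1},{"ax":0,"ay":0,"az":0,"dx":1.3,"dy":0,"dz":0,"hand":1},{"ax":0,"ay":0,"az":0,"dx":1.8,"dy":0.1,"dz":0,"hand":1},{"ax":0,"ay":0,"az":0,"dx":1.8,"dy":0.1,"dz":0,"hand":1}])

```text
clock: 8.55
eef_pos: [416.7, 47.8, 42.0]
tool_rot: [-2.89, -0.005, 1.787]
force: [0.0, -2.0, 1.6]
width: -0.1
gripper_force: 1.2
```

send_rows(series=[{"ax":0,"ay":0,"az":0,"dx":-0.7,"dy":-0.6,"dz":0,"hand":1},{"ax":0,"ay":0,"az":0,"dx":-0.7,"dy":-1.6,"dz":-3.9,"hand":1},{"ax":0,"ay":0,"az":0,"dx":-0.7,"dy":-2.4,"dz":-7.3,"hand":1},{"ax":0,"ay":0,"az":0,"dx":-0.7,"dy":-2.4,"dz":-7.3,"hand":1}])

```text
clock: 8.95
eef_pos: [415.4, 38.7, 121.3]
tool_rot: [-2.896, -0.005, 1.786]
force: [1.7, 0.1, 0.4]
width: -0.2
gripper_force: 0.0
```

```bash
python3 - <<'E'
from plan import *
from cell import read_state,get_image
s=read_state(); print(injig(s["eef_pos"]),s["tool_rot"],s["force"],s["clock"],s["qpos"])
import cv2
a=[cv2.resize(get_image(n)["pixels"],(400,300)) if n!="top" else cv2.resize(get_image(n)["pixels"][140:308,230:430],(714,600),interpolation=cv2.INTER_CUBIC) for n in("top",)]
cv2.imwrite("pics/t3.png",a[0][:,:,::-1])
c=np.array([-119.4,101.9,38])
R=Ro.from_matrix(np.array([[0,1,0],[1,0,0],[0,0,-1.]]))*Ro.from_rotvec([.25,0,0])
c=c+R.apply([18,1,0])+R.apply([-7,-24,-73]); print("cmd",c)
t=fin("nr",.05,12,z=113); print(t,np.round(R.inv().apply(t-c)/10,2))
E
```

```text
[-122.78963295  113.72867653  121.28141556] [-2.89560678 -0.00516355  1.78630747] [1.66272021 0.09758526 0.39503435] 8.95 [-0.60466343  0.71298931  0.68237215  2.04876309 -0.52064399  0.83516319
  0.63301529]
cmd [-123.62449667  112.9         114.42089785]
[ -39.60854813 -158.58590795  113.        ] [-27.15   8.18  -1.94]
```

View pics/t3.png

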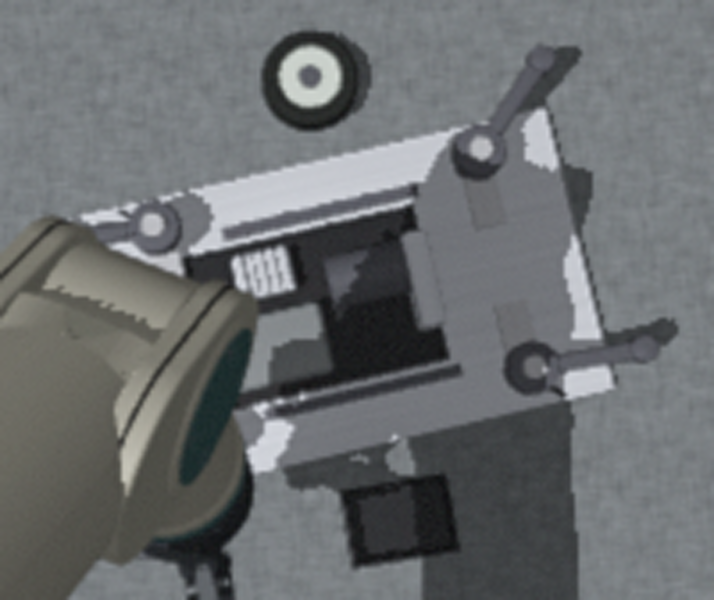

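fr now lies at about 0.84 rad (hub (480,148), tip (542,60)). nr and fl are still loose and nl is hidden by the arm, though it gave 2 N of contact all the way. On to nr.

send_rows(series=[{"ax":0,"ay":0,"az":0,"dx":-3.9,"dy":1.2,"dz":-0.3,"hand":1},{"ax":-0.1,"ay":0,"az":0,"dx":-7.8,"dy":2.3,"dz":-0.6,"hand":1},{"ax":-0.2,"ay":0,"az":0,"dx":-11.6,"dy":3.5,"dz":-0.8,"hand":1},{"ax":-0.25,"ay":0,"az":0,"dx":-15.5,"dy":4.7,"dz":-1.1,"hand":1},{"ax":-0.25,"ay":0,"az":0,"dx":-19.4,"dy":5.8,"dz":-1.4,"hand":1},{"ax":-0.25,"ay":0,"az":0,"dx":-23.3,"dy":7.0,"dz":-1.7,"hand":1},{"ax":-0.25,"ay":0,"az":0,"dx":-27.2,"dy":8.2,"dz":-1.9,"hand":1},{"ax":-0.25,"ay":0,"az":0,"dx":-27.2,"dy":8.2,"dz":-1.9,"hand":1}])

```text
clock: 9.8
eef_pos: [555.3, -215.2, 114.6]
tool_rot: [-3.141, 0.0, 1.781]
force: [-0.6, -0.1, -0.0]
width: -0.2
gripper_force: 0.0
```

send_rows(series=[{"ax":0,"ay":0,"az":0,"dx":0,"dy":0,"dz":4,"hand":1},{"ax":0,"ay":0,"az":0,"dx":0,"dy":0,"dz":7.5,"hand":1},{"ax":0,"ay":0,"az":0,"dx":0,"dy":0,"dz":7.5,"hand":1}])

```text
clock: 10.1
eef_pos: [549.8, -205.4, 35.3]
tool_rot: [-3.132, -0.012, 1.787]
force: [-0.3, -0.5, -0.1]
width: 0.4
gripper_force: 0.0
```

```bash
python3 - <<'E'
from h import *
from cell import read_state
s=read_state(); print(injig(s["eef_pos"]),s["tool_rot"],s["force"],s["clock"],s["qpos"])
E
```

```text
[ -43.65646487 -153.52449543   35.34961289] [-3.13201248 -0.01214392  1.7867212 ] [-0.3150205  -0.51775962 -0.10249682] 10.1 [ 0.0235047   0.87552395  0.47746783  1.83128257 -0.6659814   0.61744324
  1.13485521]
```

send_rows(series=[{"ax":0,"ay":0,"az":0,"dx":-0.1,"dy":-1.0,"dz":0,"hand":1},{"ax":0,"ay":0,"az":0,"dx":-0.2,"dy":-1.9,"dz":0,"hand":1},{"ax":0,"ay":0,"az":0,"dx":-0.3,"dy":-2.4,"dz":0,"hand":1},{"ax":0,"ay":0,"az":0,"dx":-0.4,"dy":-2.9,"dz":0,"hand":1},{"ax":0,"ay":0,"az":0,"dx":-0.4,"dy":-3.4,"dz":0,"hand":1},{"ax":0,"ay":0,"az":0,"dx":-0.3,"dy":-4.0,"dz":0,"hand":1},{"ax":0,"ay":0,"az":0,"dx":-0.2,"dy":-4.5,"dz":0,"hand":1},{"ax":0,"ay":0,"az":0,"dx":0,"dy":-5.1,"dz":0,"hand":1},{"ax":0,"ay":0,"az":0,"dx":0,"dy":-5.1,"dz":0,"hand":1}])

```text
clock: 11.0
eef_pos: [502.9, -219.8, 40.5]
tool_rot: [-3.139, -0.005, 1.786]
force: [0.4, -0.8, 0.4]
width: 0.2
gripper_force: 0.1
```

```bash
python3 - <<'E'
from plan import *
from cell import read_state
s=read_state(); print(injig(s["eef_pos"]),s["tool_rot"],s["force"],s["clock"],s["qpos"])
c=np.array([-90.4,-159,38]); b=c+[7,-7,0]; up=b+[0,0,75]; t=fin("fl",.05,12,z=113)
print(rows(c,[b,up,t]),t, world(t))
E
```

```text
[ -92.5593529  -157.56439505   40.51279112] [-3.13914559 -0.00460747  1.78579439] [ 0.3777697  -0.77835685  0.38347039] 11.0 [ 0.08099764  0.82434351  0.44610013  1.94613356 -0.68190856  0.53064627
  1.22241549]
[[-0.7, 0.7, 0.0], [-0.7, 0.7, -7.5], [31.8, 13.0, -7.5]] [ 39.60854813 158.58590795 113.        ] [564.4211109  117.26232405 113.        ]
```

send_rows(series=[{"ax":0,"ay":0,"az":0,"dx":-0.7,"dy":0.7,"dz":0,"hand":1},{"ax":0,"ay":0,"az":0,"dx":-0.7,"dy":0.7,"dz":-4,"hand":1},{"ax":0,"ay":0,"az":0,"dx":-0.7,"dy":0.7,"dz":-7.5,"hand":1},{"ax":0,"ay":0,"az":0,"dx":3.9,"dy":2.5,"dz":-7.5,"hand":1},{"ax":0,"ay":0,"az":0,"dx":8.5,"dy":4.2,"dz":-7.5,"hand":1},{"ax":0,"ay":0,"az":0,"dx":13.2,"dy":6.0,"dz":-7.5,"hand":1},{"ax":0,"ay":0,"az":0,"dx":17.8,"dy":7.7,"dz":-7.5,"hand":1},{"ax":0,"ay":0,"az":0,"dx":22.4,"dy":9.5,"dz":-7.5,"hand":1},{"ax":0,"ay":0,"az":0,"dx":27.1,"dy":11.2,"dz":-7.5,"hand":1},{"ax":0,"ay":0,"az":0,"dx":31.8,"dy":13.0,"dz":-7.5,"hand":1}])

```text
clock: 12.0
eef_pos: [563.5, 119.8, 116.5]
tool_rot: [-3.14, -0.003, 1.787]
force: [0.6, 0.6, -0.3]
width: 0.1
gripper_force: 0.0
```

send_rows(series=[{"ax":0,"ay":0,"az":0,"dx":0,"dy":0,"dz":0,"hand":1},{"ax":0,"ay":0,"az":0,"dx":0,"dy":0,"dz":0,"hand":1}])

```text
clock: 12.2
eef_pos: [563.4, 119.6, 116.1]
tool_rot: [-3.14, -0.003, 1.791]
force: [-0.1, -0.9, -0.5]
width: -0.0
gripper_force: 0.0
```

```bash
python3 - <<'E'
from h import *
from cell import read_state,get_image
import cv2
s=read_state(); print(injig(s["eef_pos"]),s["tool_rot"],s["force"],s["clock"],s["qpos"])
cv2.imwrite("pics/s3.png",cv2.resize(get_image("scene")["pixels"][170:350,220:430],(700,600),interpolation=cv2.INTER_CUBIC)[:,:,::-1])
E
```

```text
[ 39.08911269 161.06764057 116.14496104] [-3.1395619  -0.00321537  1.79070767] [-0.09064067 -0.90261491 -0.46345769] 12.2 [-0.63833958  0.76451461  0.62766703  1.84252356 -0.64334967  0.75091579
  0.56635675]
```

View pics/s3.png

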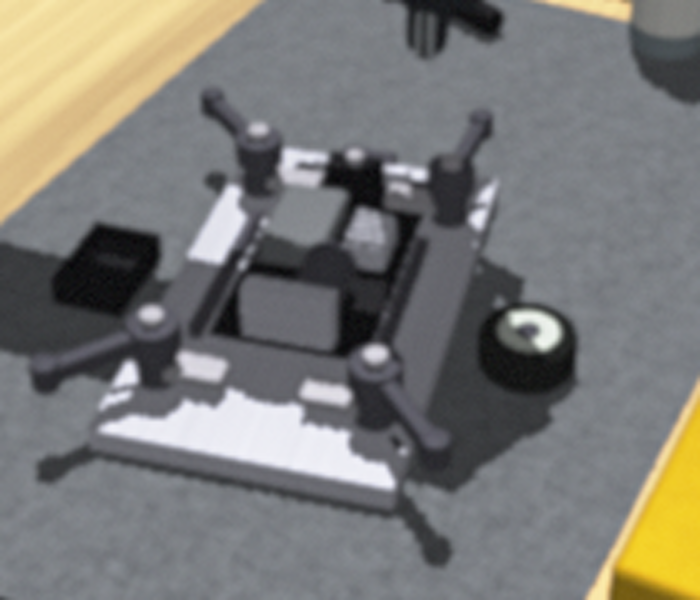

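The scene view shows nl (tip (213,103)), nr (tip (45,370)) and fr (tip (432,442)) all turned to about half way, and fl loose (tip (480,122)). Checking the angles, then fl.

```bash
python3 - <<'E'
from plan import *
d=pickle.load(open("scene0.pkl","rb"))
f=lambda p:np.array(p)*.3+[220,170]
for k,t in(("nl",(213,103)),("nr",(45,370)),("fr",(432,442)),("fl",(480,122))):
    x,y,a=HUB[k]; v=injig(ray(d,f(t),53))[:2]-[x,y]
    print(k,np.hypot(*v),np.radians((a-np.degrees(np.arctan2(v[1],v[0]))+180)%360-180))
E
```

```text
nl 69.82484697493274 0.7613259178017826
nr 67.82892592456086 0.8127720837323744
fr 64.09074336936679 0.7745079618090289
fl 74.47905008353737 0.08502801228260123
```

send_rows(series=[{"ax":0,"ay":0,"az":0,"dx":0,"dy":0,"dz":4,"hand":1},{"ax":0,"ay":0,"az":0,"dx":0,"dy":0,"dz":7.5,"hand":1},{"ax":0,"ay":0,"az":0,"dx":0,"dy":0,"dz":7.5,"hand":1}])

```text
clock: 12.55
eef_pos: [560.0, 115.8, 38.3]
tool_rot: [-3.132, -0.004, 1.783]
force: [-0.9, -0.1, -0.3]
width: -0.1
gripper_force: 0.0
```

send_rows(series=[{"ax":0,"ay":0,"az":0,"dx":0.1,"dy":1.0,"dz":0,"hand":1},{"ax":0,"ay":0,"az":0,"dx":0.2,"dy":1.9,"dz":0,"hand":1},{"ax":0,"ay":0,"az":0,"dx":0.3,"dy":2.4,"dz":0,"hand":1},{"ax":0,"ay":0,"az":0,"dx":0.4,"dy":2.9,"dz":0,"hand":1},{"ax":0,"ay":0,"az":0,"dx":0.4,"dy":3.4,"dz":0,"hand":1},{"ax":0,"ay":0,"az":0,"dx":0.3,"dy":4.0,"dz":0,"hand":1},{"ax":0,"ay":0,"az":0,"dx":0.2,"dy":4.5,"dz":0,"hand":1},{"ax":0,"ay":0,"az":0,"dx":0,"dy":5.1,"dz":0,"hand":1},{"ax":0,"ay":0,"az":0,"dx":0,"dy":5.1,"dz":0,"hand":1},{"ax":0,"ay":0,"az":0,"dx":0,"dy":5.1,"dz":0,"hand":1}])

```text
clock: 13.55
eef_pos: [614.3, 129.5, 41.8]
tool_rot: [3.14, -0.004, 1.787]
force: [0.6, 0.6, 0.2]
width: 0.3
gripper_force: 0.0
```

```bash
python3 - <<'E'
from plan import *
from cell import read_state
s=read_state(); print(injig(s["eef_pos"]),s["tool_rot"],s["force"],s["clock"])
T=np.r_[np.arange(.9,1.58,.1),1.65,1.65]; G=[0]*len(T)
for k in("fl","nr","fr"):
    c=fin(k,.8); print(k,c,rows(c,[fin(k,min(t,1.571),-2 if t>1.6 else 0) for t in T]), "back",fin(k,1.571,12),"restart",fin(k,.7,12))
R=Ro.from_matrix(np.array([[0,1,0],[1,0,0],[0,0,-1.]]))
print("nl",fin("nl",.7,12,r=44),fin("nl",.8,0,r=44))
E
```

```text
[ 90.97382617 159.90362527  41.83727113] [ 3.14036402 -0.00373207  1.78670796] [0.55623843 0.56194421 0.18903987] 13.55
fl [ 90.58631819 158.44039143  38.        ] [[-0.3, 0.5, 0.0], [-0.6, 1.1, 0.0], [-1.0, 1.6, 0.0], [-1.5, 2.0, 0.0], [-2.0, 2.4, 0.0], [-2.6, 2.7, 0.0], [-3.2, 3.0, 0.0], [-3.8, 3.1, 0.0], [-3.8, 3.1, 0.0]] back [122.00590605 133.99236143  38.        ] restart [ 75.82992506 168.07740337  38.        ]
nr [ -90.58631819 -158.44039143   38.        ] [[0.3, -0.5, 0.0], [0.6, -1.1, 0.0], [1.0, -1.6, 0.0], [1.5, -2.0, 0.0], [2.0, -2.4, 0.0], [2.6, -2.7, 0.0], [3.2, -3.0, 0.0], [3.8, -3.1, 0.0], [3.8, -3.1, 0.0]] back [-122.00590605 -133.99236143   38.        ] restart [ -75.82992506 -168.07740337   38.        ]
fr [ 123.49223678 -125.53596522   38.        ] [[-0.5, -0.2, 0.0], [-1.0, -0.5, 0.0], [-1.5, -0.9, 0.0], [-1.9, -1.3, 0.0], [-2.3, -1.8, 0.0], [-2.7, -2.3, 0.0], [-3.0, -2.9, 0.0], [-3.1, -3.5, 0.0], [-3.1, -3.5, 0.0]] back [ 102.49164842 -157.00661876   38.        ] restart [ 132.80542384 -111.15283054   38.        ]
nl [-126.68668634  105.99908904   38.        ] [-117.91858311  119.79711649   38.        ]
```

send_rows(series=[{"ax":0,"ay":0,"az":0,"dx":-0.3,"dy":0.5,"dz":0,"hand":1},{"ax":0,"ay":0,"az":0,"dx":-0.6,"dy":1.1,"dz":0,"hand":1},{"ax":0,"ay":0,"az":0,"dx":-1.0,"dy":1.6,"dz":0,"hand":1},{"ax":0,"ay":0,"az":0,"dx":-1.5,"dy":2.0,"dz":0,"hand":1},{"ax":0,"ay":0,"az":0,"dx":-2.0,"dy":2.4,"dz":0,"hand":1},{"ax":0,"ay":0,"az":0,"dx":-2.6,"dy":2.7,"dz":0,"hand":1},{"ax":0,"ay":0,"az":0,"dx":-3.2,"dy":3.0,"dz":0,"hand":1},{"ax":0,"ay":0,"az":0,"dx":-3.8,"dy":3.1,"dz":0,"hand":1},{"ax":0,"ay":0,"az":0,"dx":-4.3,"dy":3.1,"dz":0,"hand":1},{"ax":0,"ay":0,"az":0,"dx":-4.3,"dy":3.1,"dz":0,"hand":1}])

```text
clock: 14.55
eef_pos: [651.2, 101.7, 41.5]
tool_rot: [-3.139, -0.016, 1.79]
force: [-5.1, 13.1, 4.4]
width: -0.1
gripper_force: 7.1
```

```bash
python3 - <<'E'
from plan import *
from cell import read_state
s=read_state(); print(injig(s["eef_pos"]),s["tool_rot"],s["force"],s["clock"])
c=np.array([121.6,115.6,38]); b=fin("fl",1.571,12); up=b+[0,0,75]; t=fin("nr",.65,12,z=113)
print(rows(c,[b,up,t]),t)
E
```

```text
[121.0357109  124.80124506  41.4742696 ] [-3.1391984  -0.01592339  1.78993405] [-5.07334925 13.14436534  4.44598243] 14.55
[[1.8, 0.0, 0.0], [1.8, 0.0, -7.5], [-28.4, -19.4, -7.5]] [ -72.6512482  -168.30426611  113.        ]
```

fl hit its stop with 14 N. Now nr.

send_rows(series=[{"ax":0,"ay":0,"az":0,"dx":1.8,"dy":0,"dz":0,"hand":1},{"ax":0,"ay":0,"az":0,"dx":1.8,"dy":0,"dz":-4,"hand":1},{"ax":0,"ay":0,"az":0,"dx":1.8,"dy":0,"dz":-7.5,"hand":1},{"ax":0,"ay":0,"az":0,"dx":-2.0,"dy":-2.4,"dz":-7.5,"hand":1},{"ax":0,"ay":0,"az":0,"dx":-5.8,"dy":-4.9,"dz":-7.5,"hand":1},{"ax":0,"ay":0,"az":0,"dx":-9.6,"dy":-7.3,"dz":-7.5,"hand":1},{"ax":0,"ay":0,"az":0,"dx":-13.3,"dy":-9.7,"dz":-7.5,"hand":1},{"ax":0,"ay":0,"az":0,"dx":-17.1,"dy":-12.1,"dz":-7.5,"hand":1},{"ax":0,"ay":0,"az":0,"dx":-20.9,"dy":-14.5,"dz":-7.5,"hand":1},{"ax":0,"ay":0,"az":0,"dx":-24.6,"dy":-17.0,"dz":-7.5,"hand":1}])

```text
clock: 15.55
eef_pos: [539.8, -186.6, 116.4]
tool_rot: [3.14, 0.0, 1.786]
force: [0.1, -0.6, 0.0]
width: 0.3
gripper_force: 0.0
```

send_rows(series=[{"ax":0,"ay":0,"az":0,"dx":-3.8,"dy":-2.4,"dz":0,"hand":1},{"ax":0,"ay":0,"az":0,"dx":-3.8,"dy":-2.4,"dz":0,"hand":1},{"ax":0,"ay":0,"az":0,"dx":-3.8,"dy":-2.4,"dz":4,"hand":1},{"ax":0,"ay":0,"az":0,"dx":-3.8,"dy":-2.4,"dz":7.5,"hand":1},{"ax":0,"ay":0,"az":0,"dx":-3.8,"dy":-2.4,"dz":7.5,"hand":1}])

```text
clock: 16.05
eef_pos: [521.9, -224.3, 37.3]
tool_rot: [-3.136, -0.007, 1.786]
force: [-0.9, 0.3, -0.4]
width: 0.2
gripper_force: 0.0
```

```bash
python3 - <<'E'
from plan import *
from cell import read_state
s=read_state(); print(injig(s["eef_pos"]),s["tool_rot"],s["force"],s["clock"])
c=np.array([-72.4,-168.4,38])
print(rows(c,[fin("nr",t,g) for t,g in [(.75,5)]+[(t,0) for t in(.85,.95,1.05,1.15,1.25,1.35,1.45,1.571)]+[(1.571,-7)]]))
E
```

```text
[ -75.0095465  -166.00314349   37.29900333] [-3.1357303  -0.00653069  1.78597394] [-0.92263375  0.29894124 -0.38755736] 16.05
[[0.6, -1.2, 0.0], [1.1, -2.1, 0.0], [1.4, -2.6, 0.0], [1.8, -3.1, 0.0], [2.2, -3.6, 0.0], [2.7, -4.0, 0.0], [3.3, -4.4, 0.0], [3.9, -4.7, 0.0], [4.6, -5.0, 0.0], [5.3, -5.0, 0.0]]
```

send_rows(series=[{"ax":0,"ay":0,"az":0,"dx":0.6,"dy":-1.2,"dz":0,"hand":1},{"ax":0,"ay":0,"az":0,"dx":1.1,"dy":-2.1,"dz":0,"hand":1},{"ax":0,"ay":0,"az":0,"dx":1.6,"dy":-2.8,"dz":0,"hand":1},{"ax":0,"ay":0,"az":0,"dx":2.2,"dy":-3.6,"dz":0,"hand":1},{"ax":0,"ay":0,"az":0,"dx":2.7,"dy":-4.0,"dz":0,"hand":1},{"ax":0,"ay":0,"az":0,"dx":3.3,"dy":-4.4,"dz":0,"hand":1},{"ax":0,"ay":0,"az":0,"dx":3.9,"dy":-4.7,"dz":0,"hand":1},{"ax":0,"ay":0,"az":0,"dx":4.6,"dy":-5.0,"dz":0,"hand":1},{"ax":0,"ay":0,"az":0,"dx":5.3,"dy":-5.0,"dz":0,"hand":1},{"ax":0,"ay":0,"az":0,"dx":5.3,"dy":-5.0,"dz":0,"hand":1}])

```text
clock: 17.05
eef_pos: [464.2, -189.4, 41.0]
tool_rot: [-3.141, 0.007, 1.784]
force: [2.8, -12.1, -4.3]
width: 0.4
gripper_force: 6.1
```

```bash
python3 - <<'E'
from plan import *
from cell import read_state
s=read_state(); print(injig(s["eef_pos"]),s["tool_rot"],s["force"],s["clock"],s["qpos"])
c=np.array([-122.4,-115.4,38]); b=fin("nr",1.571,12); up=b+[0,0,75]; t=fin("fr",.65,12,z=113)
print(rows(c,[b,up,t]),t)
print(rows(t,[fin("fr",x,g,z=113) for x,g in [(.75,5)]+[(x,0) for x in(.85,.98,1.15,1.25,1.35,1.45,1.571)]+[(1.571,-7)]]))
E
```

```text
[-123.84276802 -119.52117067   41.03946569] [-3.14134246  0.00686853  1.78367049] [  2.8031031  -12.05376535  -4.26579799] 17.05 [ 0.05895894  0.77870733  0.40986118  2.08213702 -0.73596908  0.42075721
  1.26158205]
[[-1.9, 0.0, 0.0], [-1.9, 0.0, -7.5], [0.7, 25.5, -7.5]] [ 132.89991634 -108.18314432  113.        ]
[[-1.1, -0.5, 0.0], [-2.0, -1.0, 0.0], [-2.7, -1.4, 0.0], [-3.5, -2.0, 0.0], [-3.9, -2.4, 0.0], [-4.3, -3.0, 0.0], [-4.6, -3.5, 0.0], [-4.9, -4.2, 0.0], [-4.9, -4.9, 0.0]]
```

nr hit its stop with 12 N, and its contact offset is symmetric with fl's. Now fr.

send_rows(series=[{"ax":0,"ay":0,"az":0,"dx":-1.9,"dy":0,"dz":0,"hand":1},{"ax":0,"ay":0,"az":0,"dx":-1.9,"dy":0,"dz":-4,"hand":1},{"ax":0,"ay":0,"az":0,"dx":-1.9,"dy":0,"dz":-7.5,"hand":1},{"ax":0,"ay":0,"az":0,"dx":-1.5,"dy":4.3,"dz":-7.5,"hand":1},{"ax":0,"ay":0,"az":0,"dx":-1,"dy":8.6,"dz":-7.5,"hand":1},{"ax":0,"ay":0,"az":0,"dx":-0.6,"dy":12.8,"dz":-7.5,"hand":1},{"ax":0,"ay":0,"az":0,"dx":-0.2,"dy":17,"dz":-7.5,"hand":1},{"ax":0,"ay":0,"az":0,"dx":0.3,"dy":21.3,"dz":-7.5,"hand":1},{"ax":0,"ay":0,"az":0,"dx":0.7,"dy":25.5,"dz":-7.5,"hand":1},{"ax":0,"ay":0,"az":0,"dx":0.7,"dy":25.5,"dz":-7.5,"hand":1}])

```text
clock: 18.05
eef_pos: [715.4, -117.5, 113.7]
tool_rot: [3.141, -0.007, 1.794]
force: [0.6, 0.9, -0.8]
width: -0.2
gripper_force: 0.0
```

send_rows(series=[{"ax":0,"ay":0,"az":0,"dx":0,"dy":0,"dz":4,"hand":1},{"ax":0,"ay":0,"az":0,"dx":0,"dy":0,"dz":7.5,"hand":1},{"ax":0,"ay":0,"az":0,"dx":0,"dy":0,"dz":7.5,"hand":1}])

```text
clock: 18.35
eef_pos: [705.3, -120.8, 34.3]
tool_rot: [-3.128, -0.011, 1.786]
force: [-0.8, -0.2, -0.7]
width: 0.1
gripper_force: 0.0
```

send_rows(series=[{"ax":0,"ay":0,"az":0,"dx":-1.1,"dy":-0.5,"dz":0,"hand":1},{"ax":0,"ay":0,"az":0,"dx":-2.0,"dy":-1.0,"dz":0,"hand":1},{"ax":0,"ay":0,"az":0,"dx":-2.7,"dy":-1.4,"dz":0,"hand":1},{"ax":0,"ay":0,"az":0,"dx":-3.5,"dy":-2.0,"dz":0,"hand":1},{"ax":0,"ay":0,"az":0,"dx":-3.9,"dy":-2.4,"dz":0,"hand":1},{"ax":0,"ay":0,"az":0,"dx":-4.3,"dy":-3.0,"dz":0,"hand":1},{"ax":0,"ay":0,"az":0,"dx":-4.6,"dy":-3.5,"dz":0,"hand":1},{"ax":0,"ay":0,"az":0,"dx":-4.9,"dy":-4.2,"dz":0,"hand":1},{"ax":0,"ay":0,"az":0,"dx":-4.9,"dy":-4.9,"dz":0,"hand":1},{"ax":0,"ay":0,"az":0,"dx":-4.9,"dy":-4.9,"dz":0,"hand":1}])

```text
clock: 19.35
eef_pos: [681.3, -179.0, 41.1]
tool_rot: [3.128, -0.0, 1.789]
force: [17.2, 1.9, -8.8]
width: -0.2
gripper_force: 8.5
```

```bash
python3 - <<'E'
from plan import *
from cell import read_state
s=read_state(); print(injig(s["eef_pos"]),s["tool_rot"],s["force"],s["clock"],s["qpos"])
c=np.array([83.6,-157.4,38]); b=c+[19,0,0]; up=b+[0,0,75]; t=fin("nl",.65,12,r=44,z=113)
print(rows(c,[b,up,t]),t)
M=Ro.from_matrix(np.array([[0,1,0],[1,0,0],[0,0,-1.]]))*Ro.from_rotvec([.25,0,0]); d=t-[0,0,75]
P=[d]+[fin("nl",x,g,r=r) for x,g,r in [(.75,5,44)]+[(x,0,44+8*(x-.75)) for x in(.85,.98,1.15,1.25,1.35,1.45,1.571)]+[(1.571,-7,51),(1.571,15,51)]]
print(np.round(M.inv().apply(np.array(P)-t)/10,1)); print(world(t),world(P[5]),world(P[-2]))
E
```

```text
[  90.43731286 -155.80122285   41.07453168] [ 3.12844521e+00 -1.38796861e-04  1.78889871e+00] [17.24200318  1.87387459 -8.82239426] 19.35 [-0.0665477   0.99293656  0.54943176  1.50093437 -0.64865753  0.82289165
  0.94465006]
[[0.0, 1.9, 0.0], [0.0, 1.9, -7.5], [26.1, -21.0, -7.5]] [-126.53124595  103.34165308  113.        ]
[[0.  1.9 7.3]
 [1.  2.3 7.2]
 [1.9 2.7 7. ]
 [2.6 2.9 7. ]
 [3.5 3.4 6.9]
 [4.  3.7 6.8]
 [4.4 4.2 6.7]
 [4.8 4.7 6.5]
 [5.2 5.3 6.4]
 [5.3 6.  6.2]
 [5.3 3.9 6.7]]
[413.94402165  27.75810916 113.        ] [424.31633798  70.85950801  38.        ] [444.72257822  88.40677665  38.        ]
```

fr hit its stop with 17 N. Now nl, with the tool tilted again.

send_rows(series=[{"ax":0,"ay":0,"az":0,"dx":0,"dy":1.9,"dz":0,"hand":1},{"ax":0,"ay":0,"az":0,"dx":0,"dy":1.9,"dz":-4,"hand":1},{"ax":0,"ay":0,"az":0,"dx":0,"dy":1.9,"dz":-7.5,"hand":1},{"ax":0,"ay":0,"az":0,"dx":3.3,"dy":-1.0,"dz":-7.5,"hand":1},{"ax":0,"ay":0,"az":0,"dx":6.5,"dy":-3.8,"dz":-7.5,"hand":1},{"ax":0.1,"ay":0,"az":0,"dx":9.8,"dy":-6.7,"dz":-7.5,"hand":1},{"ax":0.2,"ay":0,"az":0,"dx":13.0,"dy":-9.6,"dz":-7.5,"hand":1},{"ax":0.25,"ay":0,"az":0,"dx":16.3,"dy":-12.4,"dz":-7.5,"hand":1},{"ax":0.25,"ay":0,"az":0,"dx":19.6,"dy":-15.3,"dz":-7.5,"hand":1},{"ax":0.25,"ay":0,"az":0,"dx":22.8,"dy":-18.1,"dz":-7.5,"hand":1}])

```text
clock: 20.35
eef_pos: [446.2, 2.6, 116.2]
tool_rot: [-2.889, -0.003, 1.787]
force: [-1.1, 0.8, 0.2]
width: 0.0
gripper_force: 0.0
```

send_rows(series=[{"ax":0,"ay":0,"az":0,"dx":3.3,"dy":-2.8,"dz":0.7,"hand":1},{"ax":0,"ay":0,"az":0,"dx":3.3,"dy":-2.8,"dz":0.7,"hand":1},{"ax":0,"ay":0,"az":0,"dx":3.3,"dy":-2.8,"dz":0.7,"hand":1}])

```text
clock: 20.65
eef_pos: [412.5, 28.5, 117.0]
tool_rot: [-2.89, -0.003, 1.788]
force: [0.8, 0.2, 0.0]
width: 0.4
gripper_force: 0.0
```

```bash
python3 - <<'E'
from h import *
from cell import read_state
s=read_state(); print(injig(s["eef_pos"]),s["tool_rot"],s["force"],s["clock"],s["qpos"])
E
```

```text
[-127.77864451  104.38155912  117.02572084] [-2.89022099 -0.00330961  1.78770751] [0.77039012 0.18733508 0.03437722] 20.65 [-0.59199902  0.72338642  0.691171    2.05759353 -0.52855803  0.8271626
  0.66352081]
```

send_rows(series=[{"ax":0,"ay":0,"az":0,"dx":0,"dy":1.0,"dz":3.9,"hand":1},{"ax":0,"ay":0,"az":0,"dx":0,"dy":1.9,"dz":7.3,"hand":1},{"ax":0,"ay":0,"az":0,"dx":0,"dy":1.9,"dz":7.3,"hand":1}])

```text
clock: 20.95
eef_pos: [412.3, 27.7, 38.9]
tool_rot: [-2.886, -0.003, 1.785]
force: [-1.1, 0.2, 0.5]
width: 0.0
gripper_force: 0.0
```

send_rows(series=[{"ax":0,"ay":0,"az":0,"dx":1.0,"dy":0.4,"dz":-0.1,"hand":1},{"ax":0,"ay":0,"az":0,"dx":1.9,"dy":0.8,"dz":-0.3,"hand":1},{"ax":0,"ay":0,"az":0,"dx":2.6,"dy":1.0,"dz":-0.3,"hand":1},{"ax":0,"ay":0,"az":0,"dx":3.5,"dy":1.5,"dz":-0.4,"hand":1},{"ax":0,"ay":0,"az":0,"dx":4.0,"dy":1.8,"dz":-0.5,"hand":1},{"ax":0,"ay":0,"az":0,"dx":4.4,"dy":2.3,"dz":-0.6,"hand":1},{"ax":0,"ay":0,"az":0,"dx":4.8,"dy":2.8,"dz":-0.8,"hand":1},{"ax":0,"ay":0,"az":0,"dx":5.2,"dy":3.4,"dz":-0.9,"hand":1},{"ax":0,"ay":0,"az":0,"dx":5.3,"dy":4.1,"dz":-1.1,"hand":1},{"ax":0,"ay":0,"az":0,"dx":5.3,"dy":4.1,"dz":-1.1,"hand":1}])

```text
clock: 21.95
eef_pos: [434.6, 86.9, 42.3]
tool_rot: [-2.872, -0.004, 1.785]
force: [-16.8, -10.7, 9.4]
width: -0.3
gripper_force: 9.9
```

```bash
python3 - <<'E'
from h import *
from cell import read_state
s=read_state(); print(injig(s["eef_pos"]),s["tool_rot"],s["force"],s["clock"],s["qpos"])
E
```

```text
[-93.69669884 156.68227611  42.28120224] [-2.87175068 -0.00424136  1.78464734] [-16.80247887 -10.70815044   9.41093043] 21.95 [-0.62131236  0.87591146  0.5945138   1.98998026 -0.63952873  0.7761377
  0.61676438]
```

nl hit its stop with 20 N. Retreat, lift and verify.

send_rows(series=[{"ax":0,"ay":0,"az":0,"dx":0,"dy":-1.5,"dz":0.4,"hand":1},{"ax":0,"ay":0,"az":0,"dx":0,"dy":-2.0,"dz":0.5,"hand":1},{"ax":0,"ay":0,"az":0,"dx":0,"dy":-2.9,"dz":-3.5,"hand":1},{"ax":0,"ay":0,"az":0,"dx":0,"dy":-3.9,"dz":-7.5,"hand":1},{"ax":0,"ay":0,"az":0,"dx":3,"dy":-4.7,"dz":-11,"hand":1},{"ax":0,"ay":0,"az":0,"dx":7,"dy":-4.7,"dz":-11,"hand":1},{"ax":0,"ay":0,"az":0,"dx":11,"dy":-4.7,"dz":-11,"hand":1},{"ax":0,"ay":0,"az":0,"dx":14,"dy":-4.7,"dz":-11,"hand":1},{"ax":0,"ay":0,"az":0,"dx":14,"dy":-4.7,"dz":-11,"hand":1},{"ax":0,"ay":0,"az":0,"dx":14,"dy":-4.7,"dz":-11,"hand":1}])

```text
clock: 22.95
eef_pos: [396.4, 223.9, 161.0]
tool_rot: [-2.892, -0.005, 1.789]
force: [-0.2, -0.8, 0.2]
width: -0.1
gripper_force: 0.0
```

```bash
python3 - <<'E'
from h import *
from cell import read_state,get_image
import cv2
s=read_state(); print(injig(s["eef_pos"]),s["force"],s["clock"])
t=get_image("top")["pixels"];c=get_image("scene")["pixels"]
f=lambda i:cv2.resize(i,(400,600*4//7),interpolation=cv2.INTER_CUBIC)
a=cv2.resize(t[140:308,230:430],(400,336),interpolation=cv2.INTER_CUBIC);b=cv2.resize(c[170:346,220:430],(400,336),interpolation=cv2.INTER_CUBIC)
cv2.imwrite("pics/end.png",np.hstack([a,b])[:,:,::-1])
E
```

```text
[-101.66799941  298.67412257  160.98014209] [-0.22099042 -0.79819681  0.18102223] 22.95
```

View pics/end.png

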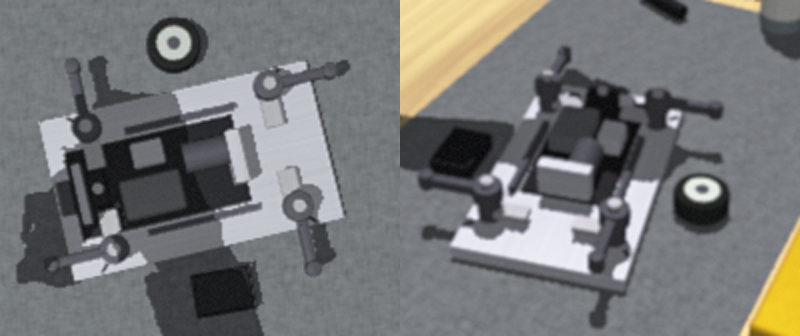

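The top view shows all four levers at their tight directions: fl tip (72,66), fr (332,71), nr (313,267) and nl (53,265), each within about 2° of the jig axes. The chassis is against the end stop, and the tyre and tray are where they were. Handing in.

```bash
python3 -c "
from cell import finish_job
print(finish_job())"
```

```text
the job is handed in; nothing more can be done
None
```

The job is handed in at about 23 s of the 72 s allowed: the chassis is home against the end stop and all four levers were tightened to their stops in crisscross order, half way first and then fully. The final picture shows them tight, with the nearby tyre and tray undisturbed; the hand-in call returned no verdict.

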